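# Line up the pump couplings by size

### The job

Tidy the four loose black pump couplings onto the white tray: stand them upright, one centred on each grey pad, in order of size, the largest on the pad beside the tall dark end stop and each next one smaller, so that the smallest ends at the other end. Leave the amber jar where it stands.

Things in the scene. Friction and masses are not known exactly. Their poses are not given: they have to be found in the camera images.
- coupling_60: the largest of four black plastic pump couplings of one shape, loose, standing upright: a round body 60 mm in diameter and 60 mm high (thin grey seam round its middle) with a narrower round neck on top, 80 mm high in all, about 280 g. Origin: centre of its underside, z up; round, so its yaw means nothing. Grip it across the round body.
- coupling_49: the second largest of four black plastic pump couplings of one shape, loose, standing upright: a round body 49 mm in diameter and 48 mm high (thin grey seam round its middle) with a narrower round neck on top, 64 mm high in all, about 160 g. Origin: centre of its underside, z up; round, so its yaw means nothing. Grip it across the round body.
- coupling_38: the second smallest of four black plastic pump couplings of one shape, loose, standing upright: a round body 38 mm in diameter and 36 mm high (thin grey seam round its middle) with a narrower round neck on top, 48 mm high in all, about 90 g. Origin: centre of its underside, z up; round, so its yaw means nothing. Grip it across the round body.
- coupling_28: the smallest of four black plastic pump couplings of one shape, loose, standing upright: a round body 28 mm in diameter and 24 mm high (thin grey seam round its middle) with a narrower round neck on top, 32 mm high in all, about 50 g. Origin: centre of its underside, z up; round, so its yaw means nothing. Grip it across the round body.
- pad_a: one of four equal round grey pads fixed in a straight row, 80 mm apart centre to centre, on a white tray that is fixed to the bench (100 x 420 mm, 6 mm thick; it lies roughly across in front of the robot, turned a little either way). Pad 68 mm in diameter, 4 mm thick. Origin: centre of its underside (6 mm above the bench), so its top is 4 mm above that, 10 mm above the bench. The pads' letters do not tell their order in the row: that differs from start to start.
- pad_b: one of four equal round grey pads fixed in a straight row, 80 mm apart centre to centre, on a white tray that is fixed to the bench (100 x 420 mm, 6 mm thick; it lies roughly across in front of the robot, turned a little either way). Pad 68 mm in diameter, 4 mm thick. Origin: centre of its underside (6 mm above the bench), so its top is 4 mm above that, 10 mm above the bench. The pads' letters do not tell their order in the row: that differs from start to start.
- pad_c: one of four equal round grey pads fixed in a straight row, 80 mm apart centre to centre, on a white tray that is fixed to the bench (100 x 420 mm, 6 mm thick; it lies roughly across in front of the robot, turned a little either way). Pad 68 mm in diameter, 4 mm thick. Origin: centre of its underside (6 mm above the bench), so its top is 4 mm above that, 10 mm above the bench. The pads' letters do not tell their order in the row: that differs from start to start.
- pad_d: one of four equal round grey pads fixed in a straight row, 80 mm apart centre to centre, on a white tray that is fixed to the bench (100 x 420 mm, 6 mm thick; it lies roughly across in front of the robot, turned a little either way). Pad 68 mm in diameter, 4 mm thick. Origin: centre of its underside (6 mm above the bench), so its top is 4 mm above that, 10 mm above the bench. The pads' letters do not tell their order in the row: that differs from start to start.
- end_stop: dark steel end stop block fixed on the tray beyond one end of the row of pads, in line with it, its centre 65 mm from the centre of the nearest pad; 90 mm wide across the row, 16 mm thick along it, 50 mm high. It may be at either end; the other end has only a thin, 8 mm high aluminium lip. Origin: centre of its underside, 6 mm above the bench; its y axis lies along the row, x across it.
- amber_jar: capped amber glass jar, 60 mm in diameter, 85 mm high, standing loose to one side of the work. Origin: centre of its underside. Leave it where it stands.
Things that resemble listed ones, but are neither listed nor needed, are in the scene too. What is shaped like the coupling_38 but blue or green is not meant. Leave any purple look-alike of the coupling_49 alone.

How it is judged (in metres and radians):
At the end, for the whole second after the job is handed in: Each coupling stands upright (within 0.1 rad) and at rest on its own pad, its centre within 12 mm of the pad's, in falling order of size from the pad next to the end stop; the amber jar is within 30 mm of where it stood ((horizontal distance between coupling_60 and pad_a below 0.012 m or horizontal distance between coupling_60 and pad_b below 0.012 m or horizontal distance between coupling_60 and pad_c below 0.012 m or horizontal distance between coupling_60 and pad_d below 0.012 m) and horizontal distance between coupling_60 and end_stop between 0.035 and 0.095 m and height (world z) of coupling_60 between 0.007 and 0.014 m and angle between each of coupling_60, coupling_49, coupling_38, coupling_28's own z axis and vertical below 0.1 rad and linear speed of each of coupling_60, coupling_49, coupling_38, coupling_28 below 0.02 m/s and angular speed of each of coupling_60, coupling_49, coupling_38, coupling_28 below 0.2 rad/s and (horizontal distance between coupling_49 and pad_a below 0.012 m or horizontal distance between coupling_49 and pad_b below 0.012 m or horizontal distance between coupling_49 and pad_c below 0.012 m or horizontal distance between coupling_49 and pad_d below 0.012 m) and horizontal distance between coupling_49 and end_stop between 0.115 and 0.175 m and height (world z) of coupling_49 between 0.007 and 0.014 m and (horizontal distance between coupling_38 and pad_a below 0.012 m or horizontal distance between coupling_38 and pad_b below 0.012 m or horizontal distance between coupling_38 and pad_c below 0.012 m or horizontal distance between coupling_38 and pad_d below 0.012 m) and horizontal distance between coupling_38 and end_stop between 0.195 and 0.255 m and height (world z) of coupling_38 between 0.007 and 0.014 m and (horizontal distance between coupling_28 and pad_a below 0.012 m or horizontal distance between coupling_28 and pad_b below 0.012 m or horizontal distance between coupling_28 and pad_c below 0.012 m or horizontal distance between coupling_28 and pad_d below 0.012 m) and horizontal distance between coupling_28 and end_stop between 0.275 and 0.335 m and height (world z) of coupling_28 between 0.007 and 0.014 m and distance of amber_jar from where it was at the start of the episode below 0.03 m); the robot touches nothing.
It fails at once if the amber jar is pushed more than 30 mm or knocked over (distance of amber_jar from where it was at the start of the episode above 0.03 m or angle between amber_jar's own z axis and vertical above 0.5 rad).
It also fails if it takes over 99 s, if anything falls off the work surface, if the arm or the gripper's body presses on something with over 40 N, if the wrist force passes 120 N, or if a joint passes its speed limit or range.

### The arm

A 6-joint arm with a two-finger parallel gripper is mounted at the origin on the work surface. World frame = base frame: x ahead of the robot, y to its left, z up, the work surface at z = 0. Lengths are in mm, angles in degrees, forces in N, time in s.
With the tool pointing down it reaches from about 300 to 850 mm from the base axis. Payload 4.2 kg.
Tool frame: the origin (TCP) lies at the very end of the fingers, on their centre line; the grasp point (between the pads) lies 19 mm behind it; z points along the fingers, y is the line along which they close (so a half turn about z gives the same grasp; the last joint's range is limited). The gripper opens to 91 mm and grips with 3 to 60 N. Pads are 32 mm wide; open, the fingers measure 118 mm over their backs; the gripper's body (76 mm by 178 mm) begins 60 mm behind the grasp point.
Start: joints at [-70.875, 18.312, 89.639, -0, 72.044, -1.146], TCP at [199.221, -539.402, 213.976] pointing down, gripper open.
Joint ranges: [-177.97, 177.97], [-48.28, 115.42], [12.27, 149.76], [-77.06, 257.06], [2.81, 150.46], [-146.56, 146.56]. Speed limits (degrees/s): [147.25, 147.25, 180, 180, 180, 180].

### API

Orientations are given as [roll, pitch, yaw] about the fixed x, y, z axes, in that order (R = Rz(yaw) Ry(pitch) Rx(roll)).
In Python, from workcell import * gives the robot as it stands.
- The arm moves only by the tool move_arm, never from a script. Its argument "motion" is a list of rows, each a list of 3 entries, a list of its own where there are three numbers: the finger opening in mm, from 0 to 91.2, then the shift along the world's x, y, z in units of 25 mm (1.0 is 25 mm), then the turn, a rotation vector about the world's x, y, z in units of 4 degrees (1.0 is 4 degrees). In form: [[grip, [x, y, z], [ax, ay, az]], ...]. A call has 1 to 20 rows; each row shifts and turns the commanded pose from where the row before left it; what a row does not reach is not made up. A row lasts 1/12 s, in which the tool goes at most 41.7 mm and 7.16 degrees, less where a joint would pass 70% of its speed; a pose out of reach is approached as far as the arm can. A call with a number of a shift or a turn outside -1 to 1 is refused whole. A call with a gripper value outside its range is refused whole. The fingers move at their own pace and stop on an object; "grip_force" is the grip in N (left out, the last holds). Time passes only in rows, so rows that do not move let the fingers close. It gives the time, the measured TCP pose, the force, the opening and the grip force at its end, in the units of the state.
- state(): the state, without advancing time (a new reading comes with each control period).
- grab_frame(name): name is "side" or "top" or "wrist"; returns the picture (384x512x3 uint8, blue, green, red); there is no depth.
- camera_info(name): a dict with "fx", "fy", "cx", "cy" (pixels), "k1" (the pictures are not rectified: a ray, as slopes to the right and down, at radius r is drawn at 1 + k1 r^2 times it, then the intrinsics apply), "rvec" (rotation vector, rad) and "tvec" (3), from world to camera coordinates, as OpenCV has them. Camera axes: x right, y down, z forward; pixel columns grow to the right and rows downward; lengths in mm; the calibration is good to about 2 mm. A picture is of the moment at which its call begins: read the wrist's pose just before it. camera_info takes no time and is no camera call; for the wrist camera it gives the pose at the moment of the call.
- job_done(): hands the job in; it is judged then, once.
The state is a dict: "time_s": time; "qpos": joint angles; "qvel": joint speeds; "effort": joint torques, N m; "ee_pos": TCP position; "ee_rot": TCP orientation; "force": force on the tool from outside, world axes, zero at the start; "torque": the same for the moment, N m; "gripper_width": finger opening in mm; "gripper_force": force on a finger pad.
Only numpy, scipy, OpenCV 4.12 (cv2) and the standard library are available. Lean on these libraries where they do the work, as an engineer would, in place of code of your own. Each camera call takes 0.05 s, during which the arm holds its last target. There are 200 camera calls.

## Working session

There is one attempt and no reset: what is moved stays moved. The work goes in short steps, Python scripts to look and compute and a tool call to move; the robot and the scene stay as the last step left them, time stands still between calls to the robot, and variables do not carry over. Pictures are saved under pics/ and viewed, at most 14 in all, crops included, and the job is handed in when it is done.

Besides the shell and the picture viewer there is one more tool, called as name(argument=value, ...), one argument or row to a line, values as JSON. move_arm: Moves the arm, as the interface text tells. Shifts and turns lie within -1 to 1; 1 stands for 25 mm of shift or 4 degrees of turn. Its arguments: {"type":"object","properties":{"motion":{"type":"array","items":{"type":"array"}},"grip_force":{"type":"number"}},"required":["motion"]}

```bash
mkdir -p pics
cat > h.py <<'E'
from workcell import *
import numpy as np, cv2
def ray(name,uv,info=None):
    c=info or camera_info(name); R=cv2.Rodrigues(np.array(c["rvec"],float))[0]; t=np.array(c["tvec"],float).ravel()
    d=np.array([(uv[0]-c["cx"])/c["fx"],(uv[1]-c["cy"])/c["fy"]]); s=d.copy()
    for _ in range(20): s=d/(1+c["k1"]*(s@s))
    return -R.T@t, R.T@np.array([s[0],s[1],1.])
def at_z(name,uv,z,info=None):
    o,d=ray(name,uv,info); return (o+d*(z-o[2])/d[2]).round(1)
def proj(name,P,info=None):
    c=info or camera_info(name); R=cv2.Rodrigues(np.array(c["rvec"],float))[0]; t=np.array(c["tvec"],float).ravel()
    p=R@np.array(P,float)+t; s=p[:2]/p[2]; s=s*(1+c["k1"]*(s@s))
    return np.array([s[0]*c["fx"]+c["cx"],s[1]*c["fy"]+c["cy"]])
E
python3 - <<'E'
from h import *
for n in("top","side"):
    f=grab_frame(n); cv2.imwrite(f"pics/{n}0.png",cv2.resize(f,(800,600),interpolation=cv2.INTER_CUBIC)); cv2.imwrite(f"pics/{n}0raw.png",f)
    c=camera_info(n); print(n,c, ray(n,(256,192)))
print(state())
E
```

```text
top {'fx': 357.1466870798707, 'fy': 357.1466870798707, 'cx': 266.27075771400285, 'cy': 197.80266930197575, 'k1': -0.10934640714521156, 'rvec': array([ 2.18288836, -2.19457789,  0.11452442]), 'tvec': array([ -28.78846697,  528.38671376, 1010.87009067])} (array([ 442.1111443 ,   -9.6238065 , 1051.81973444]), array([ 0.09971336,  0.00740361, -0.99553688]))
side {'fx': 362.50831506287216, 'fy': 362.50831506287216, 'cx': 255.91766180650984, 'cy': 195.27432055081636, 'k1': -0.04764091574233804, 'rvec': array([ 2.30830717, -0.41140837,  0.17102077]), 'tvec': array([-519.7876768 ,  137.51027568,  822.39790176])} (array([ 318.76188295, -645.62562286,  668.56939115]), array([ 0.24845316,  0.68206889, -0.68784787]))
{'time_s': 0.1, 'qpos': array([-7.08748771e+01,  1.83457479e+01,  8.96984952e+01, -4.03945696e-04,
        7.20428221e+01, -1.14402578e+00]), 'qvel': array([ 0.01325077, -0.14464702, -0.27384772, -0.02818277,  0.01510413,
       -0.19803859]), 'effort': array([ 1.60399886e-04, -4.13333845e+01, -2.32508433e+01,  7.27462582e-02,
        4.21212043e-02, -4.38673669e-05]), 'ee_pos': array([ 199.06963695, -538.97115447,  213.23294322]), 'ee_rot': array([-1.79912944e+02, -1.35431381e-03,  2.02692724e+01]), 'force': array([ 0.02388201,  0.83134026, -0.0610995 ]), 'torque': array([-0.02212238, -0.00692806,  0.03425542]), 'gripper_force': 0.0, 'gripper_width': 91.17132209522562}
```

View pics/top0.png

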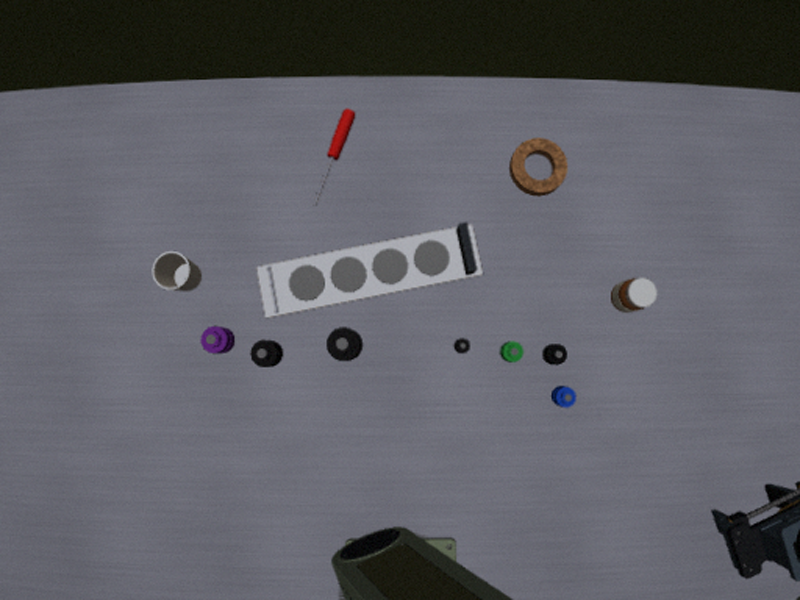

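View pics/side0.png

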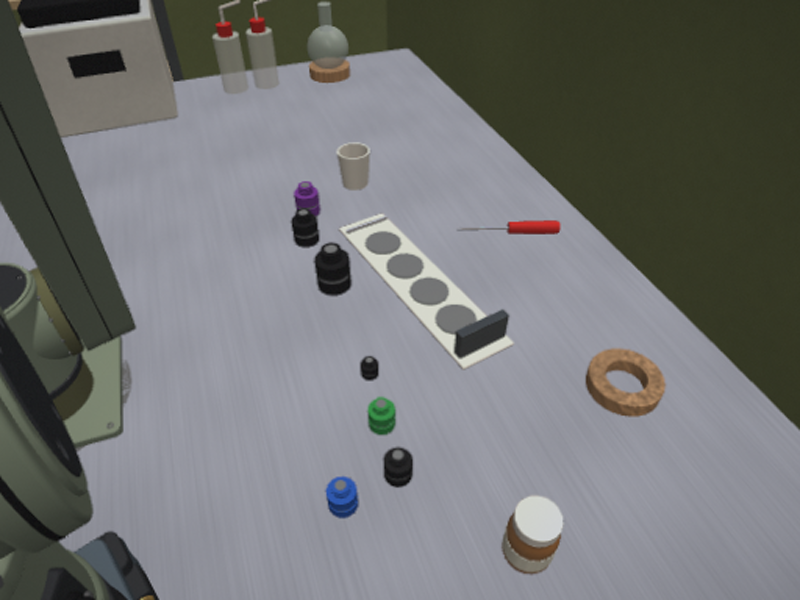

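The top view shows the end stop at the right end of the row (467,248), with pads at (432,258), (390,266), (349,275) and (307,283). The amber jar is at (635,293).

Candidates in the top view, in 800x600 pixels:
- **Black:** (345,344) is the biggest, so coupling_60. (267,353) is coupling_49, (555,354) coupling_38 and (462,346) coupling_28.
- **Look-alikes, rejected by colour:** purple (217,340), green (512,351) and blue (564,397).

I'll measure these by fitting the silhouettes and confirm them in one crop.

```bash
cat > meas.py <<'E'
from h import *
from scipy.optimize import fsolve
D={60:(60,60,80),49:(49,48,64),38:(38,36,48),28:(28,24,32)}
a=np.linspace(0,2*np.pi,48,endpoint=False); C=np.c_[np.cos(a),np.sin(a)]
def hull(n,xy,k,z0=0,info=None):
    d,h,H=D[k]; rn=d*0.3
    P=[np.r_[xy+C[i]*r,z0+z] for r,z in((d/2,0),(d/2,h),(rn,H)) for i in range(48)]
    return cv2.convexHull(np.array([proj(n,p,info) for p in P],np.float32))
def cen(c): m=cv2.moments(c); return np.array([m["m10"]/m["m00"],m["m01"]/m["m00"]])
def coupling(f,n,uv,k,z0=0,info=None,r=30,th=60):
    x,y=map(int,uv); m=(f.max(2)<th).astype(np.uint8)
    w=np.zeros_like(m); w[max(0,y-r):y+r,max(0,x-r):x+r]=1; m*=w
    cs=[c for c in cv2.findContours(m,cv2.RETR_EXTERNAL,cv2.CHAIN_APPROX_NONE)[0] if cv2.contourArea(c)>15]
    c=min(cs,key=lambda c:np.hypot(*(cen(c)-uv))); c=cv2.convexHull(c); g=cen(c)
    s=fsolve(lambda q:cen(hull(n,q,k,z0,info))-g,at_z(n,g,z0+D[k][1]/2,info)[:2])
    return s.round(1), cv2.contourArea(c), cv2.contourArea(hull(n,s,k,z0,info))
E
python3 - <<'E'
from meas import *
T=cv2.imread("pics/top0raw.png"); S=cv2.imread("pics/side0raw.png")
pt={60:(345,344),49:(267,353),38:(555,354),28:(462,346)}; ps={60:(333,270),49:(305,228),38:(398,467),28:(370,368)}
for k in D:
    print(k,"top",*coupling(T,"top",np.array(pt[k])*.64,k),"side",*coupling(S,"side",np.array(ps[k])*.64,k,th=70))
def pad(f,n,uv):
    uv=np.array(uv)*.64; x,y=map(int,uv); v=int(f[y-2:y+3,x-2:x+3].mean()); m=(abs(f.mean(2)-v)<22).astype(np.uint8)
    m=cv2.morphologyEx(m,cv2.MORPH_OPEN,np.ones((3,3)))
    l=cv2.connectedComponentsWithStats(m,connectivity=4); i=l[1][y,x]; return at_z(n,l[3][i],10),l[2][i][2:]
for p,q in zip([(432,258),(390,266),(349,275),(307,283)],[(456,319),(429,291),(405,266),(383,243)]): print(pad(T,"top",p),pad(S,"side",q))
print("jar",at_z("top",np.array((642,293))*.64,85),at_z("side",np.array((539,520))*.64,85))
print("stop",at_z("top",np.array((467,248))*.64,50))
c=np.hstack([cv2.resize(T[190:270,110:260],None,fx=2.6,fy=2.6,interpolation=2),cv2.resize(T[190:270,250:400],None,fx=2.6,fy=2.6,interpolation=2)]); cv2.imwrite("pics/crop1.png",c)
E
```

```text
Traceback (most recent call last):
  File "meas.py", line 15, in coupling
    s=fsolve(lambda q:cen(hull(n,q,k,z0,info))-g,at_z(n,g,z0+D[k][1]/2,info)[:2])
  File "meas.py", line 15, in <lambda>
    s=fsolve(lambda q:cen(hull(n,q,k,z0,info))-g,at_z(n,g,z0+D[k][1]/2,info)[:2])
                          ~~~~^^^^^^^^^^^^^^^
  File "meas.py", line 8, in hull
    return cv2.convexHull(np.array([proj(n,p,info) for p in P],np.float32))
                                    ~~~~^^^^^^^^^^
  File "h.py", line 11, in proj
    c=info or camera_info(name); R=cv2.Rodrigues(np.array(c["rvec"],float))[0]; t=np.array(c["tvec"],float).ravel()
              ~~~~~~~~~~~^^^^^^
ValueError: time passes only in moves, steps and waits
```

```bash
python3 - <<'E'
s=open('h.py').read().replace("import numpy as np, cv2\n","import numpy as np, cv2, functools\nci=functools.lru_cache(None)(camera_info)\n").replace("info or camera_info","info or ci").replace(".round(1)","")
open('h.py','w').write(s)
m=open('meas.py').read()
i=m.index("    s=fsolve"); j=m.index("    return s.round")
m=m[:i]+"""    zm=z0+D[k][1]/2; s=at_z(n,g,zm,info)[:2]
    for _ in range(6): s=s+(at_z(n,g,zm,info)-at_z(n,cen(hull(n,s,k,z0,info)),zm,info))[:2]
"""+m[j:]
m=m.replace("from scipy.optimize import fsolve\n","")
m+='''
def pad(f,n,uv,z=10,info=None):
    x,y=map(int,uv); v=int(f[y-2:y+3,x-2:x+3].mean()); m=(abs(f.mean(2)-v)<22).astype(np.uint8)
    m=cv2.morphologyEx(m,cv2.MORPH_OPEN,np.ones((3,3)))
    l=cv2.connectedComponentsWithStats(m,connectivity=4); i=l[1][y,x]; return at_z(n,l[3][i],z,info).round(1),l[2][i][2:]
'''
open('meas.py','w').write(m)
E
python3 - <<'E'
from meas import *
T=cv2.imread("pics/top0raw.png"); S=cv2.imread("pics/side0raw.png")
pt={60:(345,344),49:(267,353),38:(555,354),28:(462,346)}; ps={60:(333,270),49:(305,228),38:(398,467),28:(370,368)}
for k in D:
    print(k,"top",*coupling(T,"top",np.array(pt[k])*.64,k),"side",*coupling(S,"side",np.array(ps[k])*.64,k,th=70))
for p,q in zip([(432,258),(390,266),(349,275),(307,283)],[(456,319),(429,291),(405,266),(383,243)]): print(pad(T,"top",np.array(p)*.64),pad(S,"side",np.array(q)*.64))
print("jar",at_z("top",np.array((642,293))*.64,85),at_z("side",np.array((539,520))*.64,85))
print("stop",at_z("top",np.array((467,248))*.64,50))
for q in((512,351),(564,397),(217,340)): print("lookalike",at_z("top",np.array(q)*.64,40))
c=np.hstack([cv2.resize(T[190:270,110:260],None,fx=2.6,fy=2.6,interpolation=2),cv2.resize(T[190:270,250:400],None,fx=2.6,fy=2.6,interpolation=2)]); cv2.imwrite("pics/crop1.png",c)
E
```

```text
60 top [464.2  99.7] 363.0 396.3728025017772 side [464.5  96.5] 573.5 669.7118330438389
49 top [448.2 244.5] 265.0 295.0337704368867 side [449.5 243.6] 327.0 370.18207606778014
38 top [ 443.7 -288.8] 153.5 172.73053884576075 side [ 443.7 -291. ] 354.0 429.39449959713966
28 top [ 461.  -115.7] 59.5 80.35584500990808 side [ 461.2 -117.4] 116.5 167.38951282843482
(array([627.2, -60.2,  10. ]), array([ 22,  22, 378], dtype=int32)) (array([624.6, -62.3,  10. ]), array([ 25,  19, 338], dtype=int32))
(array([611.4,  17.9,  10. ]), array([ 22,  22, 383], dtype=int32)) (array([610.6,  12. ,  10. ]), array([ 24,  17, 328], dtype=int32))
(array([596. ,  96.6,  10. ]), array([ 22,  22, 389], dtype=int32)) (array([594.6,  90. ,  10. ]), array([ 22,  15, 281], dtype=int32))
(array([580.5, 174.4,  10. ]), array([ 23,  22, 388], dtype=int32)) (array([579.5, 168. ,  10. ]), array([ 22,  15, 251], dtype=int32))
jar [ 550.07051952 -435.44075329   85.        ] [ 551.18712884 -440.456147     85.        ]
stop [ 637.40966449 -124.78442654   50.        ]
lookalike [ 449.30007378 -205.62419975   40.        ]
lookalike [ 364.47945626 -300.35064974   40.        ]
lookalike [471.73728731 332.377238    40.        ]
```

View pics/crop1.png

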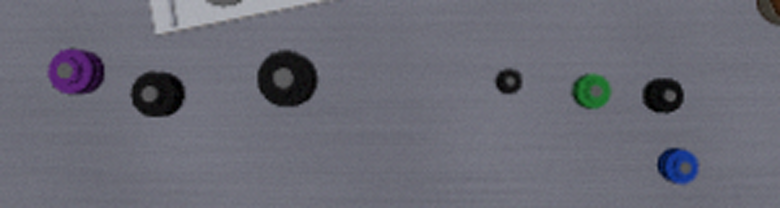

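Both cameras agree, and the crop shows the four black ones with matching sizes. I'll start with coupling_38, the nearest, and turn the tool so it closes across the row.

move_arm(
  motion=[
    [64,[0.49,0.5,-0.1],[0,0,1]],
    [64,[0.49,0.5,-0.1],[0,0,1]],
    [64,[0.49,0.5,-0.1],[0,0,1]],
    [64,[0.49,0.5,-0.1],[0,0,1]],
    [64,[0.49,0.5,-0.1],[0,0,1]],
    [64,[0.49,0.5,-0.1],[0,0,1]],
    [64,[0.49,0.5,-0.1],[0,0,1]],
    [64,[0.49,0.5,-0.1],[0,0,1]],
    [64,[0.49,0.5,-0.1],[0,0,1]],
    [64,[0.49,0.5,-0.1],[0,0,1]],
    [64,[0.49,0.5,-0.1],[0,0,1]],
    [64,[0.49,0.5,-0.1],[0,0,1]],
    [64,[0.49,0.5,-0.1],[0,0,1]],
    [64,[0.49,0.5,-0.1],[0,0,1]],
    [64,[0.49,0.5,-0.1],[0,0,1]],
    [64,[0.49,0.5,-0.1],[0,0,1]],
    [64,[0.49,0.5,-0.1],[0,0,1]],
    [64,[0.49,0.5,-0.1],[0,0,1]],
    [64,[0.49,0.5,-0.1],[0,0,1]],
    [64,[0.49,0.5,-0.1],[0,0,1]],
  ],
  grip_force=15,
)

```text
time_s: 1.77
ee_pos: [444.5, -288.6, 163.5]
ee_rot: [-180.0, -0.0, 100.5]
force: [-0.4, -0.2, 0.6]
gripper_width: 63.8
gripper_force: 0.0
```

Run:
```python
from meas import *
i=camera_info("wrist"); f=grab_frame("wrist"); s=state()
print(s["ee_pos"],s["ee_rot"],s["qpos"],s["force"],i)
for p in([443.7,-289,24],[443.7,-290,0]): print(proj("wrist",p,i))
cv2.imwrite("pics/w1.png",f)
```

```text
[ 446.27102542 -286.49599176  162.98330789] [ 1.79942351e+02 -1.45827785e-01  1.00669487e+02] [-34.03340823  16.56746239  99.97534119   0.16110382  63.51889196
 -44.77473575] [ 0.97058004  1.24667116 -0.06758657] {'fx': 264.51302884488325, 'fy': 264.51302884488325, 'cx': 256.7800922143378, 'cy': 187.98442309002155, 'k1': 0.0004344608035095932, 'rvec': array([-2.83182794, -0.26081577, -0.03719879]), 'tvec': array([-383.63095263, -368.47533854,  238.28341713])}
[256.6661261  177.87413312]
[256.56002387 173.86637077]
```

View pics/w1.png

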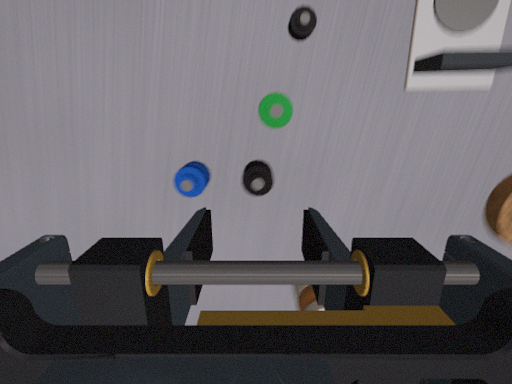

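The wrist view shows black coupling_38 at (258,178), which matches its predicted position. Green is at (275,110) and blue at (191,180), both clear of the fingers. Next: descend, grip and lift.

move_arm(
  motion=[
    [64,[0,0,-0.85],[0,0,0]],
    [64,[0,0,-0.85],[0,0,0]],
    [64,[0,0,-0.85],[0,0,0]],
    [64,[0,0,-0.85],[0,0,0]],
    [64,[0,0,-0.85],[0,0,0]],
    [64,[0,0,-0.85],[0,0,0]],
    [64,[0,0,-0.85],[0,0,0]],
    [64,[0,0,-0.2],[0,0,0]],
    [64,[0,0,-0.2],[0,0,0]],
    [64,[0,0,0],[0,0,0]],
    [20,[0,0,0],[0,0,0]],
    [20,[0,0,0],[0,0,0]],
    [20,[0,0,0],[0,0,0]],
    [20,[0,0,0],[0,0,0]],
    [20,[0,0,0],[0,0,0]],
    [20,[0,0,0],[0,0,0]],
    [20,[0,0,0],[0,0,0]],
    [20,[0,0,0],[0,0,0]],
    [20,[0,0,0],[0,0,0]],
    [20,[0,0,0],[0,0,0]],
  ],
  grip_force=15,
)

```text
time_s: 3.48
ee_pos: [444.5, -289.6, 5.9]
ee_rot: [180.0, 0.0, 100.3]
force: [-1.3, 1.1, 6.2]
gripper_width: 37.6
gripper_force: 15.0
```

move_arm(
  motion=[
    [20,[0,0,0.4],[0,0,0]],
    [20,[0,0,0.8],[0,0,0]],
    [20,[0,0,0.8],[0,0,0]],
    [20,[0,0,0.9],[0,0,0]],
    [20,[0,0,0.9],[0,0,0]],
    [20,[0,0,0.8],[0,0,0]],
    [20,[0.5,0.8,0],[0,0,0]],
    [20,[0.5,0.9,0],[0,0,0]],
    [20,[0.5,0.9,0],[0,0,0]],
    [20,[0.5,0.9,0],[0,0,0]],
    [20,[0.5,0.9,0],[0,0,0]],
    [20,[0.5,0.9,0],[0,0,0]],
    [20,[0.5,0.9,0],[0,0,0]],
    [20,[0.5,0.9,0],[0,0,0]],
    [20,[0.5,0.9,0],[0,0,0]],
    [20,[0.5,0.9,0],[0,0,0]],
    [20,[0.5,0.9,0],[0,0,0]],
    [20,[0.5,0.9,0],[0,0,0]],
  ],
)

```text
time_s: 4.98
ee_pos: [594.4, -20.6, 120.5]
ee_rot: [-180.0, -0.0, 100.3]
force: [0.2, -1.1, 0.0]
gripper_width: 37.8
gripper_force: 15.0
```

move_arm(
  motion=[
    [20,[0.05,0.9,0],[0,0,0]],
    [20,[0,0.6,0],[0,0,0]],
    [20,[0,0,0],[0,0,0]],
    [20,[0,0,0],[0,0,0]],
  ],
)

```text
time_s: 5.32
ee_pos: [595.2, 16.1, 120.3]
ee_rot: [-180.0, 0.0, 100.4]
force: [-0.3, 0.5, -0.4]
gripper_width: 37.8
gripper_force: 15.0
```

Run:
```python
from meas import *
i=camera_info("wrist"); f=grab_frame("wrist"); s=state()
print(s["ee_pos"],s["ee_rot"],s["qpos"],s["gripper_width"])
for p in([626,-61,10],[611,16,10],[595.5,94,10],[580,172,10],[637,-125,56]): print(proj("wrist",p,i).round())
cv2.imwrite("pics/w2.png",f)
```

```text
[595.2262021   15.34733923 120.31253326] [-1.79982972e+02  2.61018332e-02  1.00308036e+02] [ 3.86463529e-01  2.42198628e+01  9.47521909e+01 -3.27391198e-02
  6.10402263e+01 -9.90571351e+00] 37.8206178648532
[271. 249.]
[271. 187.]
[271. 113.]
[272.  25.]
[271. 323.]
```

View pics/w2.png

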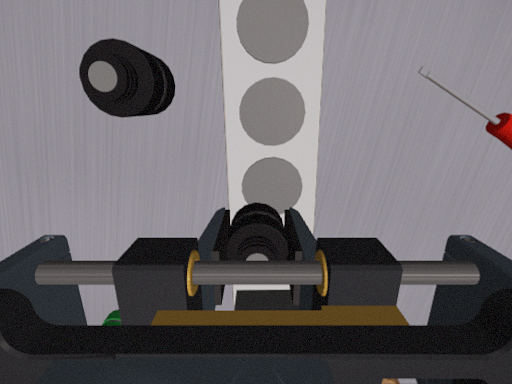

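Wrist view: the pads are at (272,112) and (273,23) against predicted (271,113) and (272,25), so the pad positions are good. I'll place coupling_38 on the third pad.

move_arm(
  motion=[
    [20,[0,0.8,0],[0,0,0]],
    [20,[0,0.8,0],[0,0,0]],
    [20,[0,0.8,0],[0,0,0]],
    [20,[0,0.76,0],[0,0,0]],
    [20,[0,0,-0.8],[0,0,0]],
    [20,[0,0,-0.8],[0,0,0]],
    [20,[0,0,-0.8],[0,0,0]],
    [20,[0,0,-0.8],[0,0,0]],
    [20,[0,0,-0.5],[0,0,0]],
    [20,[0,0,-0.3],[0,0,0]],
    [20,[0,0,-0.16],[0,0,0]],
    [20,[0,0,0],[0,0,0]],
    [20,[0,0,0],[0,0,0]],
  ],
)

```text
time_s: 6.45
ee_pos: [596.2, 94.1, 17.0]
ee_rot: [179.9, 0.0, 100.2]
force: [-1.1, -0.9, -1.8]
gripper_width: 37.8
gripper_force: 15.0
```

move_arm(
  motion=[
    [46,[0,0,0],[0,0,0]],
    [58,[0,0,0],[0,0,0]],
    [64,[0,0,0],[0,0,0]],
    [64,[0,0,0],[0,0,0]],
    [64,[0,0,0.5],[0,0,0]],
    [64,[0,0,0.8],[0,0,0]],
    [64,[0,0,0.8],[0,0,0]],
    [64,[0,0,0.8],[0,0,0]],
    [64,[0,0,0.9],[0,0,0]],
    [64,[0,0,0.9],[0,0,0]],
  ],
)

```text
time_s: 7.28
ee_pos: [595.2, 94.6, 134.7]
ee_rot: [-180.0, -0.0, 100.3]
force: [-0.1, -0.6, 0.2]
gripper_width: 63.9
gripper_force: 0.0
```

move_arm(
  motion=[
    [50,[-0.48,-0.76,0],[0,0,0]],
    [50,[-0.48,-0.76,0],[0,0,0]],
    [50,[-0.48,-0.76,0],[0,0,0]],
    [50,[-0.48,-0.76,0],[0,0,0]],
    [50,[-0.48,-0.76,0],[0,0,0]],
    [50,[-0.48,-0.76,0],[0,0,0]],
    [50,[-0.48,-0.76,0],[0,0,0]],
    [50,[-0.48,-0.76,0],[0,0,0]],
    [50,[-0.48,-0.76,0],[0,0,0]],
    [50,[-0.48,-0.76,0],[0,0,0]],
    [50,[-0.48,-0.76,0],[0,0,0]],
    [50,[-0.1,-0.08,0],[0,0,0]],
    [50,[0,0,0],[0,0,0]],
    [50,[0,0,0],[0,0,0]],
  ],
)

```text
time_s: 8.45
ee_pos: [461.4, -116.1, 133.9]
ee_rot: [179.9, -0.0, 100.2]
force: [-0.5, 0.2, 0.7]
gripper_width: 49.8
gripper_force: 0.0
```

Run:
```python
from meas import *
i=camera_info("wrist"); f=grab_frame("wrist"); s=state()
print(s["ee_pos"]); p=proj("wrist",[461,-116.5,15],i); print(p)
cv2.imwrite("pics/w3.png",f)
print(coupling(f,"wrist",p,28,info=i,r=45,th=60))
```

```text
[ 461.59691115 -115.80471703  133.87997481]
[256.78628316 182.48291035]
(array([ 460.5, -117.4]), 491.5, 583.3259280944476)
```

move_arm(
  motion=[
    [50,[0,0,-0.8],[0,0,0]],
    [50,[0,0,-0.8],[0,0,0]],
    [50,[0,0,-0.8],[0,0,0]],
    [50,[0,0,-0.8],[0,0,0]],
    [50,[0,0,-0.8],[0,0,0]],
    [50,[0,0,-0.7],[0,0,0]],
    [50,[0,0,-0.3],[0,0,0]],
    [50,[0,0,-0.2],[0,0,0]],
    [50,[0,0,0],[0,0,0]],
    [12,[0,0,0],[0,0,0]],
    [12,[0,0,0],[0,0,0]],
    [12,[0,0,0],[0,0,0]],
    [12,[0,0,0],[0,0,0]],
    [12,[0,0,0],[0,0,0]],
    [12,[0,0,0],[0,0,0]],
    [12,[0,0,0],[0,0,0]],
    [12,[0,0,0],[0,0,0]],
    [12,[0,0,0],[0,0,0]],
  ],
  grip_force=12,
)

```text
time_s: 10.0
ee_pos: [461.5, -116.6, 4.5]
ee_rot: [179.9, 0.0, 100.3]
force: [-0.2, 1.0, 5.6]
gripper_width: 27.4
gripper_force: 12.0
```

move_arm(
  motion=[
    [12,[0,0,0.44],[0,0,0]],
    [12,[0,0,0.8],[0,0,0]],
    [12,[0,0,0.8],[0,0,0]],
    [12,[0,0,0.9],[0,0,0]],
    [12,[0,0,0.9],[0,0,0]],
    [12,[0,0,0.8],[0,0,0]],
    [12,[0.37,0.89,0],[0,0,0]],
    [12,[0.37,0.89,0],[0,0,0]],
    [12,[0.37,0.89,0],[0,0,0]],
    [12,[0.37,0.89,0],[0,0,0]],
    [12,[0.37,0.89,0],[0,0,0]],
    [12,[0.37,0.89,0],[0,0,0]],
    [12,[0.37,0.89,0],[0,0,0]],
    [12,[0.37,0.89,0],[0,0,0]],
    [12,[0.37,0.89,0],[0,0,0]],
    [12,[0.37,0.89,0],[0,0,0]],
    [12,[0.37,0.89,0],[0,0,0]],
    [12,[0.37,0.89,0],[0,0,0]],
    [12,[0.32,0.86,0],[0,0,0]],
  ],
)

```text
time_s: 11.58
ee_pos: [580.1, 173.2, 119.3]
ee_rot: [-180.0, 0.0, 100.3]
force: [0.2, 0.4, 0.0]
gripper_width: 27.5
gripper_force: 12.0
```

move_arm(
  motion=[
    [12,[0,0,0],[0,0,0]],
    [12,[0,0,-0.8],[0,0,0]],
    [12,[0,0,-0.8],[0,0,0]],
    [12,[0,0,-0.8],[0,0,0]],
    [12,[0,0,-0.8],[0,0,0]],
    [12,[0,0,-0.5],[0,0,0]],
    [12,[0,0,-0.3],[0,0,0]],
    [12,[0,0,-0.2],[0,0,0]],
    [12,[0,0,0],[0,0,0]],
    [12,[0,0,0],[0,0,0]],
  ],
)

```text
time_s: 12.42
ee_pos: [580.4, 172.0, 15.2]
ee_rot: [179.9, -0.0, 100.3]
force: [-0.1, 0.3, -0.3]
gripper_width: 27.6
gripper_force: 12.0
```

move_arm(
  motion=[
    [34,[0,0,0],[0,0,0]],
    [44,[0,0,0],[0,0,0]],
    [54,[0,0,0],[0,0,0]],
    [54,[0,0,0],[0,0,0]],
    [60,[0,0,0.5],[0,0,0]],
    [60,[0,0,0.8],[0,0,0]],
    [70,[0,0,0.8],[0,0,0]],
    [75,[0,0,0.8],[0,0,0]],
    [75,[0,0,0.9],[0,0,0]],
    [75,[0,0,0.9],[0,0,0]],
  ],
)

```text
time_s: 13.25
ee_pos: [579.7, 172.1, 133.3]
ee_rot: [-180.0, 0.0, 100.3]
force: [0.8, 0.4, -0.7]
gripper_width: 74.9
gripper_force: 0.0
```

move_arm(
  motion=[
    [75,[-0.75,0.41,0],[0,0,0]],
    [75,[-0.75,0.41,0],[0,0,0]],
    [75,[-0.75,0.41,0],[0,0,0]],
    [75,[-0.75,0.41,0],[0,0,0]],
    [75,[-0.75,0.41,0],[0,0,0]],
    [75,[-0.75,0.41,0],[0,0,0]],
    [75,[-0.74,0.42,0],[0,0,0]],
    [75,[0,0,0],[0,0,0]],
    [75,[0,0,0],[0,0,0]],
  ],
)

```text
time_s: 14.0
ee_pos: [448.6, 244.5, 132.6]
ee_rot: [179.9, 0.0, 100.4]
force: [0.9, -0.9, 0.0]
gripper_width: 75.1
gripper_force: 0.0
```

Run:
```python
from meas import *
i=camera_info("wrist"); f=grab_frame("wrist"); s=state()
print(s["ee_pos"]); p=proj("wrist",[448.8,244,25],i); print(p)
cv2.imwrite("pics/w4.png",f)
print(coupling(f,"wrist",p,49,info=i,r=60,th=60))
```

```text
[449.50240469 244.23475715 132.60782814]
[257.31648295 185.40152194]
(array([448.1, 242.4]), 1898.0, 2064.06222331163)
```

View pics/w4.png

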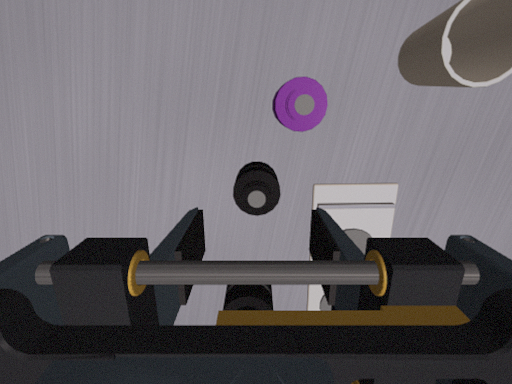

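Black coupling_49 is at (257,188), centred between the fingers. Purple at (301,104) is clear. Descend and grip.

move_arm(
  motion=[
    [75,[0,-0.02,-0.8],[0,0,0]],
    [75,[0,0,-0.8],[0,0,0]],
    [75,[0,0,-0.8],[0,0,0]],
    [75,[0,0,-0.8],[0,0,0]],
    [75,[0,0,-0.8],[0,0,0]],
    [75,[0,0,-0.6],[0,0,0]],
    [75,[0,0,-0.2],[0,0,0]],
    [75,[0,0,-0.18],[0,0,0]],
    [75,[0,0,0],[0,0,0]],
    [30,[0,0,0],[0,0,0]],
    [30,[0,0,0],[0,0,0]],
    [30,[0,0,0],[0,0,0]],
    [30,[0,0,0],[0,0,0]],
    [30,[0,0,0],[0,0,0]],
    [30,[0,0,0],[0,0,0]],
    [30,[0,0,0],[0,0,0]],
    [30,[0,0,0],[0,0,0]],
    [30,[0,0,0],[0,0,0]],
  ],
  grip_force=20,
)

```text
time_s: 15.55
ee_pos: [449.1, 243.7, 8.3]
ee_rot: [180.0, -0.0, 100.3]
force: [-1.9, -0.3, 5.8]
gripper_width: 48.6
gripper_force: 20.0
```

move_arm(
  motion=[
    [30,[0,0,0.4],[0,0,0]],
    [30,[0,0,0.9],[0,0,0]],
    [30,[0,0,0.9],[0,0,0]],
    [30,[0,0,0.9],[0,0,0]],
    [30,[0,0,0.9],[0,0,0]],
    [30,[0,0,0.8],[0,0,0]],
    [30,[0.6,-0.84,0],[0,0,0]],
    [30,[0.6,-0.84,0],[0,0,0]],
    [30,[0.6,-0.84,0],[0,0,0]],
    [30,[0.6,-0.84,0],[0,0,0]],
    [30,[0.6,-0.84,0],[0,0,0]],
    [30,[0.6,-0.84,0],[0,0,0]],
    [30,[0.6,-0.84,0],[0,0,0]],
    [30,[0.6,-0.84,0],[0,0,0]],
    [30,[0.6,-0.84,0],[0,0,0]],
    [30,[0.6,-0.84,0],[0,0,0]],
    [30,[0.48,-0.66,0],[0,0,0]],
    [30,[0,0,0],[0,0,0]],
  ],
)

```text
time_s: 17.05
ee_pos: [613.2, 13.9, 127.7]
ee_rot: [179.9, 0.1, 100.1]
force: [-0.5, 0.4, -2.0]
gripper_width: 48.4
gripper_force: 20.0
```

move_arm(
  motion=[
    [30,[0,0,0],[0,0,0]],
    [30,[0,0,-0.8],[0,0,0]],
    [30,[0,0,-0.8],[0,0,0]],
    [30,[0,0,-0.8],[0,0,0]],
    [30,[0,0,-0.8],[0,0,0]],
    [30,[0,0,-0.6],[0,0,0]],
    [30,[0,0,-0.4],[0,0,0]],
    [30,[0,0,-0.18],[0,0,0]],
    [30,[0,0,0],[0,0,0]],
    [30,[0,0,0],[0,0,0]],
  ],
)

```text
time_s: 17.88
ee_pos: [611.2, 17.7, 19.0]
ee_rot: [179.9, 0.0, 100.3]
force: [0.2, 0.2, -0.8]
gripper_width: 48.8
gripper_force: 20.0
```

move_arm(
  motion=[
    [56,[0,0,0],[0,0,0]],
    [66,[0,0,0],[0,0,0]],
    [74,[0,0,0],[0,0,0]],
    [74,[0,0,0],[0,0,0]],
    [76,[0,0,0.5],[0,0,0]],
    [80,[0,0,0.8],[0,0,0]],
    [84,[0,0,0.8],[0,0,0]],
    [86,[0,0,0.9],[0,0,0]],
    [86,[0,0,0.9],[0,0,0]],
    [86,[0,0,0.9],[0,0,0]],
  ],
)

```text
time_s: 18.72
ee_pos: [610.8, 17.1, 139.4]
ee_rot: [180.0, -0.0, 100.3]
force: [0.3, -0.4, -0.2]
gripper_width: 86.1
gripper_force: 0.0
```

move_arm(
  motion=[
    [86,[-0.73,0.4,0],[0,0,0]],
    [86,[-0.73,0.4,0],[0,0,0]],
    [86,[-0.73,0.4,0],[0,0,0]],
    [86,[-0.73,0.4,0],[0,0,0]],
    [86,[-0.73,0.4,0],[0,0,0]],
    [86,[-0.73,0.4,0],[0,0,0]],
    [86,[-0.73,0.4,0],[0,0,0]],
    [86,[-0.73,0.4,0],[0,0,0]],
    [86,[0,0,0],[0,0,0]],
    [86,[0,0,0],[0,0,0]],
  ],
)

```text
time_s: 19.55
ee_pos: [464.8, 97.3, 138.6]
ee_rot: [179.9, 0.0, 100.3]
force: [0.0, -0.6, 0.8]
gripper_width: 86.2
gripper_force: 0.0
```

Run:
```python
from meas import *
i=camera_info("wrist"); f=grab_frame("wrist"); s=state()
print(s["ee_pos"]); p=proj("wrist",[464.3,98,30],i); print(p)
cv2.imwrite("pics/w5.png",f)
print(coupling(f,"wrist",p,60,info=i,r=70,th=60))
```

```text
[465.70965218  97.11285826 138.67177794]
[256.8979134  184.07322997]
(array([464.2,  97.8]), 2962.5, 3150.4773102538893)
```

View pics/w5.png

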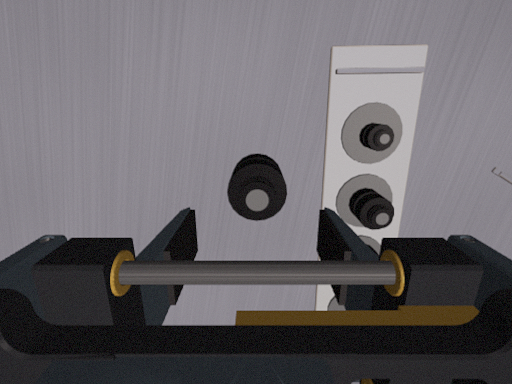

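Coupling_60 is at (257,187), centred between the fingers. 38 and 28 stand on their pads at (375,207) and (378,137). Descend and grip.

move_arm(
  motion=[
    [86,[0,0.03,-0.8],[0,0,0]],
    [86,[0,0,-0.8],[0,0,0]],
    [86,[0,0,-0.8],[0,0,0]],
    [86,[0,0,-0.8],[0,0,0]],
    [86,[0,0,-0.8],[0,0,0]],
    [86,[0,0,-0.5],[0,0,0]],
    [86,[0,0,-0.3],[0,0,0]],
    [86,[0,0,-0.1],[0,0,0]],
    [86,[0,0,0],[0,0,0]],
    [45,[0,0,0],[0,0,0]],
    [45,[0,0,0],[0,0,0]],
    [45,[0,0,0],[0,0,0]],
    [45,[0,0,0],[0,0,0]],
    [45,[0,0,0],[0,0,0]],
    [45,[0,0,0],[0,0,0]],
    [45,[0,0,0],[0,0,0]],
    [45,[0,0,0],[0,0,0]],
    [45,[0,0,0],[0,0,0]],
  ],
  grip_force=30,
)

```text
time_s: 21.1
ee_pos: [465.0, 97.9, 16.3]
ee_rot: [180.0, 0.0, 100.3]
force: [-1.6, -0.8, 6.1]
gripper_width: 59.6
gripper_force: 30.0
```

move_arm(
  motion=[
    [45,[0,0,0.4],[0,0,0]],
    [45,[0,0,0.9],[0,0,0]],
    [45,[0,0,0.9],[0,0,0]],
    [45,[0,0,0.9],[0,0,0]],
    [45,[0,0,0.9],[0,0,0]],
    [45,[0,0,0.8],[0,0,0]],
    [45,[0.75,-0.75,0],[0,0,0]],
    [45,[0.75,-0.75,0],[0,0,0]],
    [45,[0.75,-0.75,0],[0,0,0]],
    [45,[0.75,-0.75,0],[0,0,0]],
    [45,[0.75,-0.75,0],[0,0,0]],
    [45,[0.75,-0.75,0],[0,0,0]],
    [45,[0.75,-0.75,0],[0,0,0]],
    [45,[0.75,-0.75,0],[0,0,0]],
    [45,[0.46,-0.36,0],[0,0,0]],
    [45,[0,0,0],[0,0,0]],
    [45,[0,0,0],[0,0,0]],
  ],
)

```text
time_s: 22.52
ee_pos: [625.9, -61.4, 134.3]
ee_rot: [-179.9, -0.1, 100.2]
force: [-0.9, 1.1, -2.6]
gripper_width: 59.8
gripper_force: 30.0
```

move_arm(
  motion=[
    [45,[0,0,-0.8],[0,0,0]],
    [45,[0,0,-0.8],[0,0,0]],
    [45,[0,0,-0.8],[0,0,0]],
    [45,[0,0,-0.8],[0,0,0]],
    [45,[0,0,-0.6],[0,0,0]],
    [45,[0,0,-0.4],[0,0,0]],
    [45,[0,0,-0.18],[0,0,0]],
    [45,[0,0,0],[0,0,0]],
    [45,[0,0,0],[0,0,0]],
  ],
)

```text
time_s: 23.27
ee_pos: [626.4, -60.6, 26.8]
ee_rot: [180.0, 0.0, 100.3]
force: [0.1, 0.4, -3.0]
gripper_width: 59.7
gripper_force: 30.0
```

Release, rise, then back away toward the robot for an unobstructed check.

move_arm(
  motion=[
    [66,[0,0,0],[0,0,0]],
    [76,[0,0,0],[0,0,0]],
    [84,[0,0,0],[0,0,0]],
    [84,[0,0,0],[0,0,0]],
    [84,[0,0,0.5],[0,0,0]],
    [84,[0,0,0.8],[0,0,0]],
    [84,[0,0,0.9],[0,0,0]],
    [84,[0,0,0.9],[0,0,0]],
    [84,[0,0,0.9],[0,0,0]],
    [84,[0,0,0.9],[0,0,0]],
    [84,[-0.7,-0.7,0],[0,0,0]],
    [84,[-0.7,-0.7,0],[0,0,0]],
    [84,[-0.7,-0.7,0],[0,0,0]],
    [84,[-0.7,-0.7,0],[0,0,0]],
    [84,[-0.7,-0.7,0],[0,0,0]],
    [84,[-0.7,-0.7,0],[0,0,0]],
    [84,[-0.7,-0.7,0],[0,0,0]],
    [84,[-0.7,-0.7,0],[0,0,0]],
    [84,[0,0,0],[0,0,0]],
    [84,[0,0,0],[0,0,0]],
  ],
)

```text
time_s: 24.93
ee_pos: [486.0, -201.8, 149.1]
ee_rot: [179.9, 0.0, 100.1]
force: [0.2, 0.8, -0.7]
gripper_width: 84.3
gripper_force: 0.0
```

Run:
```python
from meas import *
T=grab_frame("top"); S=grab_frame("side")
for k,p in zip((60,49,38,28),[(626.5,-61),(611,16.7),(595.5,94.5),(580,172)]):
    q=np.array(p)
    for n,f in(("top",T),("side",S)):
        c=cen(hull(n,q,k,10))
        try: print(k,n,*coupling(f,n,c,k,z0=10,r=20,th=50 if n=="top" else 60))
        except Exception as e: print(k,n,e)
cv2.imwrite("pics/fin.png",np.hstack([cv2.resize(T[120:220,150:320],None,fx=2.3,fy=2.3,interpolation=2),cv2.resize(S[125:240,200:370],None,fx=2.3,fy=2.3,interpolation=2)[:230]]))
print(state()["ee_pos"])
```

```text
60 top [625.8 -58.4] 355.0 419.53433925448917
60 side [627.5 -44.8] 1024.0 752.1705157887191
49 top [610.8  18.5] 237.0 272.0326735851122
49 side [623.5  25.1] 842.5 447.0794164822437
38 top [595.8  94.7] 137.0 163.36746124713682
38 side [571.4  61. ] 51.5 253.80722738034092
28 top [580.5 173. ] 65.0 89.1869549396215
28 side [608. 199.] 588.0 106.23268704966176
[ 487.09308963 -200.99510674  149.02382249]
```

View pics/fin.png

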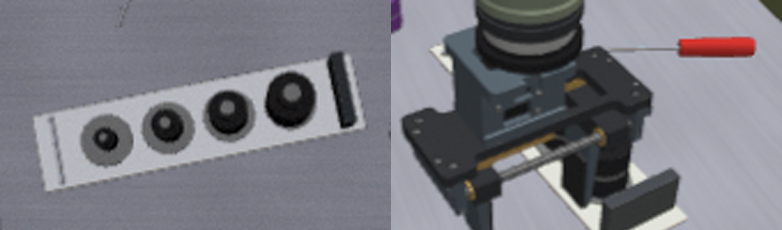

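The top view shows all four upright and centred on their pads in the right order. Each is within about 2.5 mm of its pad as first measured in the same camera. The arm blocks the side view but touches nothing.

```bash
python3 -c "
from workcell import *
print(job_done())"
```

```text
the job is handed in; nothing more can be done
None
```

I stood all four couplings on their pads, largest beside the end stop down to smallest, each about 2.5 mm or less off centre in the top camera, left the amber jar alone, and handed the job in at about 25 s; it returned no verdict.

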